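# Close a sauce tub with one turn of the lidding press

### The job

The tub in the bench press has its lid resting loosely on top. Push the carriage that holds the tub fully home under the ram, then take the wheel by its handle and turn it clockwise (seen from above) through exactly one revolution, so that the ram presses the lid home and comes back up, and leave the wheel standing on its home mark. Crank gently, so that the wheel's column is not forced out of its place; do not turn the wheel backward or on past its mark, and leave the things round about alone.

Things in the scene. Friction and masses are not known exactly. Their poses are not given: they have to be found in the camera images.
- press: Grey bench lidding press, bolted down. Base plate 200 x 340 x 24 mm; origin under its centre, x to the back, y to the left. A head on four posts (y 35 to 165 mm, x -30 to 70, top 214, underside 144) holds the ram over (20, 100). The wheel column stands near (-45, -100), clamped in slots: the true axle lies up to 15 mm off that in x and in y, and must be found by eye or feel.
- carriage (a joint): Aluminium slide with the tub clamped in its nest, on the press along x at y = 100 mm. Value in m: 0 = fully home at its stop, tub under the ram, positive = drawn out towards the robot (to 0.072). Slides with about 3 N of friction and stays where left.
- handle (a point): Top centre of the carriage's steel handle post, 88 mm over the table; 18 mm diameter, 50 mm tall on the carriage's flat tongue (30 mm wide, top 38 mm over the table). It stands 115 mm in front of the tub's centre, at x = -95 mm in the press frame when home, and moves with the carriage.
- wheel (a joint): Steel flywheel, axle upright, 176 mm across, top 140 mm over the table. Black upright handle, 25 mm thick, spins freely on its pin at 72 mm radius, 142 to 188 mm over the table. Rad, grows clockwise seen from above: 0 = 2 pi = home, handle towards the press's -x at the pointer on the column; pi/2 = +y side. Starts within 0.12 of 0. Takes 3 N at the handle, 14 N to press the lid; stays put.
- ram (a joint): Steel ram over the tub. Value in m downwards: 0 = up; 0.0405 at half a turn of the wheel, up again at a full turn.
- lid (a joint): Black lid, 74 mm across, on the white tub (45 mm tall). Value in m: 0 = loose and proud, about 0.008 = pressed home; takes 50 N from the ram, most of it between 2.0 and 3.1 rad of the wheel.
- sauce: Grey sauce bottle, 60 mm across, 190 mm tall, standing to the left; origin under its centre. Bystander.
- mug: Black mug, 80 mm across, 90 mm tall, standing to the right; origin under its centre. Bystander.
- shaker: Glass jar with steel cap, 52 mm across, 85 mm tall, standing to the right; origin under its centre. Bystander.
- shift_x (a joint): How far the wheel column has been shoved along the press's x since the start, m (0 at the start, wherever it was clamped). It slips when the handle is forced sideways with more than about 22 N, and must stay within 3 mm. Squeezing the handle does it no harm.
- shift_y (a joint): The same along the press's y.

How it is judged (in metres and radians):
On the way, in this order (a step that is already met when the one before it is completed fails the run):
1. the carriage is fully home (within 2 mm) with the wheel not yet turned and the lid not yet pressed (value of joint carriage below 0.002 m and value of joint wheel below 0.4 rad and value of joint lid below 0.003 m), for 0.2 s.
2. half way round: the ram has pressed the lid home, with the carriage still home (value of joint wheel above 2.9 rad and value of joint lid above 0.0065 m and value of joint carriage below 0.003 m).
3. the wheel is brought round to its home mark (value of joint wheel above 6.15 rad).
At the end, for the whole second after the job is handed in: The wheel stands one full turn on, at its home mark within 0.13 rad (7 degrees); the ram is up (within 2 mm), the carriage is home (within 3 mm) and the lid is pressed down by over 6.5 mm (value of joint wheel between 6.15 and 6.42 rad and value of joint ram below 0.002 m and value of joint carriage below 0.003 m and value of joint lid above 0.0065 m); the robot touches nothing.
It fails at once if the wheel is turned on past its mark by over 0.35 rad (value of joint wheel above 6.63 rad).
It fails at once if the wheel is turned backward by over 0.5 rad from home (value of joint wheel below -0.5 rad).
It fails at once if the wheel column is forced out of its place by over 3 mm (value of joint any of shift_x, shift_y above 0.003 m or value of joint any of shift_x, shift_y below -0.003 m).
It fails at once if a bystander is moved by over 20 mm (distance of any of sauce, mug, shaker from where it was at the start of the episode above 0.02 m).
It also fails if it takes over 72 s, if anything falls off the work surface, if the arm or the gripper's body presses on something with over 40 N, if the wrist force passes 120 N, or if a joint passes its speed limit or range.

### The arm

A 6-joint arm with a two-finger parallel gripper is mounted at the origin on the work surface. World frame = base frame: x ahead of the robot, y to its left, z up, the work surface at z = 0. Lengths are in mm, angles in rad, forces in N, time in s.
With the tool pointing down it reaches from about 300 to 775 mm from the base axis. Payload 14.6 kg.
Tool frame: the origin (TCP) lies midway between the tips of the shut fingers; the grasp point (between the pads) lies behind it (manip.grip_depth is the z of the grasp point in the tool frame, in mm); z points along the fingers, y is the line along which they close (so a half turn about z gives the same grasp; the last joint's range is limited). The gripper opens to 94 mm and grips with 3 to 60 N. Pads are 16 mm wide; open, the fingers measure 119 mm over their backs; the gripper's body (75 mm by 177 mm) begins 78 mm behind the grasp point.
Start: joints at [-1.212, 0.3, 1.521, -0, 1.321, -0.067], TCP at [227.169, -500.883, 205.446] pointing down, gripper open.
Joint ranges: [-3.03, 3.03], [-0.79, 2.21], [0.23, 2.52], [-1.04, 4.18], [0, 3.07], [-2.55, 2.55]. Speed limits (rad/s): [2.22, 2.22, 2.57, 3.14, 3.14, 3.14].

### API

Orientations are given as [roll, pitch, yaw] about the fixed x, y, z axes, in that order (R = Rz(yaw) Ry(pitch) Rx(roll)).
In Python, from cell import manip gives the robot as it stands.
- The arm moves only by the tool hand_motion, called after "Call:" in YAML: its name, and indented under it one key for each argument. Schema: {"type":"object","properties":{"moves":{"type":"string"},"finger_gap":{"type":"number"},"clamp_n":{"type":"number"},"only":{"type":"string"},"quiet":{"type":"boolean"},"lines":{"type":"string"}},"required":["moves"],"additionalProperties":false}. moves is a string of 1 to 5 rows, one to a line, with the numbers parted by spaces; each row has 6 numbers: dx, dy, dz in a scale on which 1.0 is 300 mm, then a rotation vector rx, ry, rz in fractions of the full range, 1 being pi/2 rad; each row is the pose to reach, as a shift and turn from the pose commanded when the call began, along the tool's axes at that moment; what a row does not reach only later rows make up. A row lasts 1/10 s, in which the tool goes at most 50 mm and 0.15 rad, less where a joint would pass 70% of its speed; a pose out of reach is approached as far as the arm can. finger_gap is the finger opening in mm, set as the call begins (left out keeps the last). The fingers move at their own pace and stop on an object; clamp_n is the grip in N (left out, the last holds). Time passes only in rows, so rows that do not move let the fingers close. The tool returns the time, the measured TCP pose, the force, the opening and the grip force at its end. only (a regular expression) keeps the lines of the reply that match it, lines (a string "A,B") keeps lines A to B, and quiet returns only ok. Input that does not fit is refused with a message, and nothing moves.
- manip.read_state(): the state, without advancing time (a new reading comes with each control period).
- manip.camera(name): name is "scene" or "top" or "wrist"; returns (picture, depth): 480x640x3 uint8, red, green, blue; 480x640 float32, mm along the optical axis (not along the pixel's ray), 0 where there is no reading.
- manip.camera_info(name): a dict with "K" (3x3 intrinsics, pixels), "rvec" (rotation vector, rad) and "tvec" (3), from world to camera coordinates, as OpenCV has them; the wrist camera has in their place "mount" (4x4, takes a point from camera to tool coordinates, whose origin is the TCP and whose axes are the flange's). Camera axes: x right, y down, z forward; pixel columns grow to the right and rows downward; lengths in mm; the calibration is good to about 2 mm. A picture is of the moment at which its call begins: read the wrist's pose just before it. camera_info takes no time and is no camera call.
- manip.sign_off(): hands the job in; it is judged then, once.
The state is a dict: "clock": time; "joints": joint angles; "qd": joint speeds; "effort": joint torques, N m; "eef_pos": TCP position; "eef_rot": TCP orientation; "wrist_force": force on the tool from outside, world axes, zero at the start; "moment": the same for the moment, N m; "finger_gap": finger opening in mm; "finger_force": force on a finger pad.
Only numpy, scipy, OpenCV 4.12 (cv2) and the standard library are available. Lean on these libraries where they do the work, as an engineer would, in place of code of your own. Each camera call takes 0.05 s, during which the arm holds its last target. There are 200 camera calls.

## Working session

There is one attempt and no reset: what is moved stays moved. The work goes in short steps, Python scripts to look and compute and a tool call to move; the robot and the scene stay as the last step left them, time stands still between calls to the robot, and variables do not carry over. Pictures are saved under pics/ and viewed, at most 10 in all, crops included, and the job is handed in when it is done.

```bash
ls; mkdir -p pics; cat > h.py <<'E'
import numpy as np, cv2
from cell import manip
from scipy.spatial.transform import Rotation as R
def shot(n,f):
    s=manip.read_state(); im,d=manip.camera(n); cv2.imwrite(f'pics/{f}.png',im[:,:,::-1]); np.save(f'pics/{f}.npy',d)
    return s,im,d
def cloud(n,d,s=None):
    i=manip.camera_info(n); K=np.array(i['K']); v,u=np.mgrid[:480,:640]
    P=np.stack([(u-K[0,2])/K[0,0]*d,(v-K[1,2])/K[1,1]*d,d],-1)
    if 'mount' in i:
        M=np.array(i['mount']); P=P@M[:3,:3].T+M[:3,3]
        r=R.from_euler('xyz',s['eef_rot']).as_matrix(); return P@r.T+np.array(s['eef_pos'])
    r=R.from_rotvec(np.ravel(i['rvec'])).as_matrix(); return (P-np.ravel(i['tvec']))@r
E
python3 - <<'E'
from h import *
s,im,d=shot('top','top0'); shot('scene','scene0')
print(s, manip.grip_depth, manip.camera_info('wrist')['mount'])
P=cloud('top',d); np.save('pics/topP.npy',P)
print(manip.camera_info('top'))
E
```

```text
pics
{'clock': 0.0, 'joints': array([-1.21162048e+00,  3.00444112e-01,  1.52160297e+00,  1.59935611e-05,
        1.32069117e+00, -6.65789721e-02]), 'qd': array([ 0.00032025, -0.00145208, -0.00036976, -0.00023384,  0.00051498,
       -0.00134752]), 'effort': array([ 9.02456650e-04, -5.31800187e+01, -3.52731121e+01,  7.08153960e-02,
        2.45103403e-02, -1.09501605e-04]), 'eef_pos': array([ 227.07140931, -500.64203382,  204.89187454]), 'eef_rot': array([-3.14045063e+00, -9.16731715e-05,  4.25750795e-01]), 'wrist_force': array([0.70091356, 0.22972524, 0.01271615]), 'moment': array([ 0.06815251, -0.02295589,  0.00780997]), 'finger_force': 0.0, 'finger_gap': 93.9647561205348} -18.8 [[ 8.05950782e-05 -9.72668794e-01 -2.32196924e-01  6.64510872e+01]
 [ 9.99999990e-01  1.04813430e-04 -9.19636440e-05  4.18645698e-01]
 [ 1.13787523e-04 -2.32196914e-01  9.72668793e-01 -1.78966284e+02]
 [ 0.00000000e+00  0.00000000e+00  0.00000000e+00  1.00000000e+00]]
{'K': array([[447.64908456,   0.        , 330.97086231],
       [  0.        , 447.64908456, 244.12014077],
       [  0.        ,   0.        ,   1.        ]]), 'rvec': array([ 2.12619832, -2.17103035,  0.17143172]), 'tvec': array([ 18.90026824, 541.90136044, 917.44962134])}
```

View pics/top0.png

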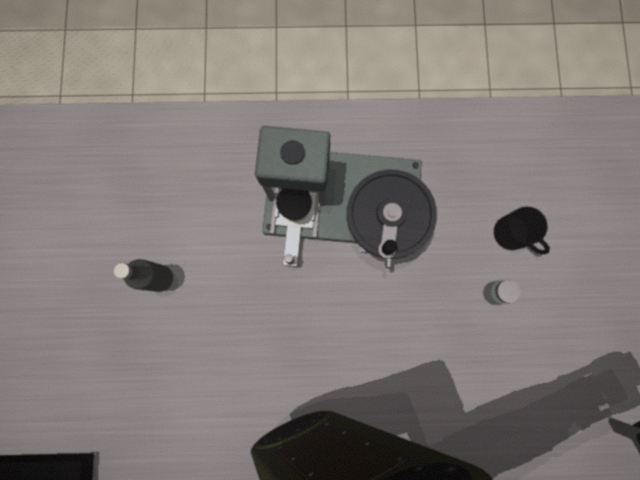

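View pics/scene0.png

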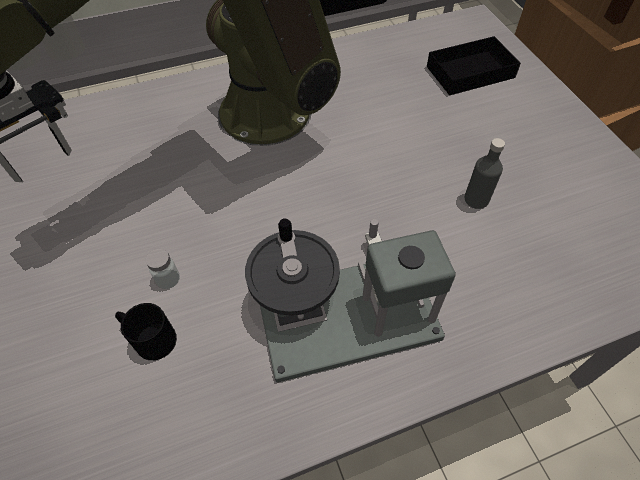

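Top view: wheel disc at (392,212), its black handle at (390,247), carriage post at (290,260), head at (293,155), and the mug and shaker to the right at (520,228) and (508,291). The carriage is drawn out.

```bash
python3 - <<'E'
from h import *
P=np.load('pics/topP.npy'); 
v,u=np.mgrid[:480,:640]; z=P[...,2]
def box(a,b,c,d): return (u>=a)&(u<=c)&(v>=b)&(v<=d)
m=box(250,120,335,195)&(z>205)&(z<222); hd=P[m]; r=cv2.minAreaRect(hd[:,:2].astype(np.float32)); print('head',r,np.median(hd[:,2]))
m=box(262,140,425,245)&(z>18)&(z<30); b=P[m]; r=cv2.minAreaRect(b[:,:2].astype(np.float32)); print('base',r,m.sum(),np.median(b[:,2]))
print(cv2.boxPoints(r))
# rim: outer contour of z 130..146
m=(box(335,160,445,270)&(z>128)&(z<147)).astype(np.uint8)
c=max(cv2.findContours(m,0,1)[0],key=cv2.contourArea); h=cv2.convexHull(c)[:,0]
q=P[h[:,1],h[:,0]]; print('wheel',cv2.minEnclosingCircle(q[:,:2].astype(np.float32)),cv2.fitEllipse(q[:,:2].astype(np.float32)),np.median(P[m>0][:,2]))
m=box(370,225,410,275)&(z>160); q=P[m]; print('whandle',m.sum(),q.min(0),q.max(0),q.mean(0),'top',P[m&(z>182)].mean(0),(m&(z>182)).sum())
m=box(275,245,305,275)&(z>60); q=P[m]; print('post',m.sum(),q.min(0),q.max(0),q.mean(0),'top',P[m&(z>82)].mean(0))
m=box(275,215,305,275)&(z>33)&(z<45); q=P[m]; print('tongue',cv2.minAreaRect(q[:,:2].astype(np.float32)))
for n,bb in dict(mug=(490,200,550,255),shaker=(480,275,525,310)).items():
  q=P[box(*bb)&(z>40)]; print(n,q.min(0),q.max(0))
E
python3 - <<'E'
import cv2
a=cv2.imread('pics/top0.png')[120:280,245:445]
cv2.imwrite('pics/c1.png',cv2.resize(a,None,fx=3.75,fy=3.75,interpolation=2))
E
```

```text
head ((682.7350463867188, 76.97432708740234), (130.1836700439453, 99.16971588134766), 82.891357421875) 212.3540066482039
base ((649.4568481445312, -19.42120361328125), (339.8176574707031, 206.1506805419922), 83.67160034179688) 4049 22.437991157808916
[[ 528.28107 -176.933  ]
 [ 733.1756  -199.65636]
 [ 770.6326   138.09059]
 [ 565.7381   160.81395]]
wheel ((577.0813598632812, -109.83040618896484), 96.7753677368164) ((583.0069580078125, -108.80778503417969), (172.27761840820312, 187.21649169921875), 80.0209732055664) 133.9188433557373
whandle 174 [ 400.13463905 -109.1705028   160.01023932] [526.62374723  18.90579929 987.55402569] [507.49501092 -88.98889383 229.39677904] top [506.57720624 -88.2746331  245.8520144 ] 134
post 70 [400.13463905  18.90579929  64.46214601] [516.98398718 103.97114114 987.55402569] [505.98000631  94.76953499  97.37949766] top [506.36319354  95.30697851 101.91844362]
tongue ((552.7706909179688, 98.93302917480469), (66.46221923828125, 107.98451232910156), 84.62935638427734)
mug [ 400.13463905 -448.47801299   40.04428915] [605.04509339  18.90579929 987.55402569]
shaker [ 400.13463905 -370.44694667   40.14790186] [457.40991109  18.90579929 987.55402569]
```

View pics/c1.png

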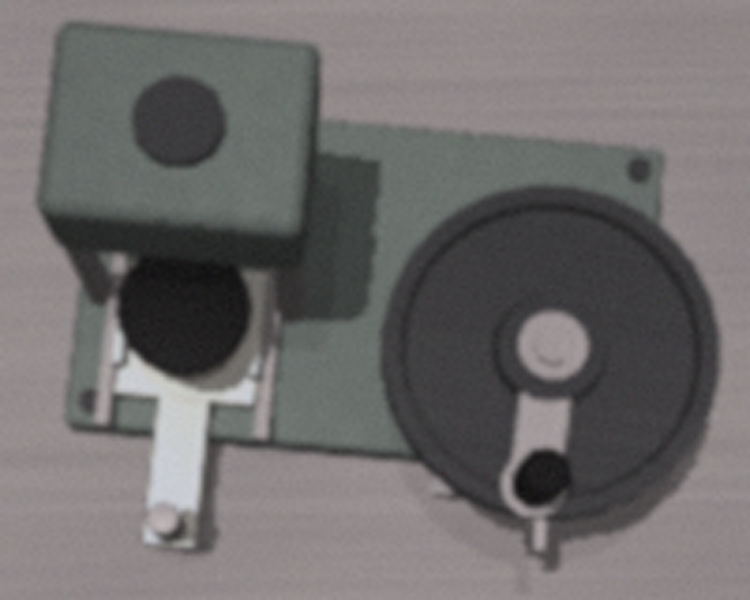

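The crop shows the hub cap at about full-image (392.5,212), the handle's top at (391,245), the pointer at (389,262) and the post's top at (289,258).

```bash
cat >> h.py <<'E'
def ray(n,u,v,z,s=None):
    a=cloud(n,np.full((480,640),1.0),s)[int(round(v)),int(round(u))] ; b=cloud(n,np.full((480,640),1000.0),s)
    import scipy.ndimage as nd
    a=cloud(n,np.full((480,640),1.0),s)
    g=lambda A:np.array([nd.map_coordinates(A[...,k],[[v],[u]],order=1)[0] for k in range(3)])
    a,b=g(a),g(b); return a+(b-a)*(z-a[2])/(b[2]-a[2])
E
python3 - <<'E'
from h import *
P=np.load('pics/topP.npy'); z=P[...,2]; v,u=np.mgrid[:480,:640]
print('post',ray('top',289,258.1,88),'hub',ray('top',392.5,212,142),'handle top',ray('top',391.1,245.3,188),'pointer',ray('top',389,262,140))
def box(a,b,c,d): return (u>=a)&(u<=c)&(v>=b)&(v<=d)
def cc(m):
    q=P[m];return m.sum(),q.min(0).round(1),q.max(0).round(1),np.median(q,0).round(1)
print('hub',cc(box(383,203,402,221)&(z>136)&(z<160)))
print('wh',cc(box(370,225,410,275)&(z>180)&(z<200)))
print('post',cc(box(275,245,305,275)&(z>80)&(z<95)))
print('disc',cc(box(335,160,445,270)&(z>136)&(z<144)))
for n,bb in dict(mug=(490,200,550,255),shaker=(480,275,525,310)).items(): print(n,cc(box(*bb)&(z>40)&(z<110)))
im=cv2.imread('pics/top0.png'); g=im.mean(2)
m=(box(340,165,440,265)&(abs(z-137)<9)).astype(np.uint8)
c=max(cv2.findContours(m,0,1)[0],key=cv2.contourArea); h=cv2.convexHull(c)
e=cv2.fitEllipse(h); print(e, ray('top',*e[0],140))
E
```

```text
post [508.18738386  93.58171569  88.        ] hub [ 587.31484673 -111.48176653  142.        ] handle top [515.68764353 -99.27371488 188.        ] pointer [ 490.56191187 -101.02874357  140.        ]
hub (np.int64(379), array([ 568.3, -131. ,  136.8]), array([606.2, -92.4, 152.2]), array([ 586.2, -110.7,  145.1]))
wh (np.int64(138), array([ 504. , -109.2,  180.1]), array([526.6, -85.2, 190. ]), array([515. , -96.3, 185.8]))
post (np.int64(58), array([500.1,  89.5,  82.6]), array([517. , 104. ,  90.5]), array([508.7,  96.8,  86.6]))
disc (np.int64(2105), array([ 481. , -196.9,  136. ]), array([673.5, -21.5, 144. ]), array([ 577.2, -105.5,  139.1]))
mug (np.int64(1070), array([ 510.7, -448.5,   40. ]), array([ 605. , -355. ,   91.8]), array([ 562.8, -407.2,   71.1]))
shaker (np.int64(632), array([ 407.2, -370.4,   40.1]), array([ 457.4, -320.5,   88.1]), array([ 431.4, -339.4,   82.2]))
((390.80810546875, 214.9314422607422), (89.17049407958984, 92.9570541381836), 178.13015747070312) [ 582.02429111 -108.26798101  140.        ]
```

Careful with the scale: shifts go in shares of 300 mm and turns go in shares of pi/2 rad. That gives: 165 mm is 0.55, -160 mm is -0.5333, 0.54 rad is 0.3438.

Call:
hand_motion:
  moves: "0.11 -0.1067 0 0 0 0.07\n0.22 -0.2133 0 0 0 0.1401\n0.33 -0.32 0 0 0 0.2101\n0.44 -0.4267 0 0 0 0.2801\n0.55 -0.5333 0 0 0 0.3438"
  finger_gap: 0
  clamp_n: 20

```text
clock: 0.6
eef_pos: [311.5, -285.2, 205.3]
eef_rot: [-3.141, 0.0, -0.119]
wrist_force: [0.1, -0.2, 0.0]
finger_gap: 57.3
finger_force: 0.0
```

To row units: -225 mm is -0.75, -180 mm is -0.6.

Call:
hand_motion:
  moves: "0.04 -0.15 0 0 0 0\n0.08 -0.3 0 0 0 0\n0.1167 -0.45 0 0 0 0\n0.1567 -0.6 0 0 0 0\n0.1967 -0.75 0 0 0 0"

```text
clock: 1.1
eef_pos: [395.8, -68.3, 205.5]
eef_rot: [3.142, -0.0, -0.114]
wrist_force: [0.8, -0.6, -0.3]
finger_gap: 17.4
finger_force: 0.0
```

Call:
hand_motion:
  moves: "0.04 -0.15 0 0 0 0\n0.08 -0.3 0 0 0 0\n0.12 -0.45 0 0 0 0\n0.1567 -0.5933 0 0 0 0\n0.1567 -0.5933 0 0 0 0"

```text
clock: 1.6
eef_pos: [463.1, 105.0, 204.9]
eef_rot: [-3.141, 0.001, -0.11]
wrist_force: [0.2, -0.1, -0.6]
finger_gap: 0.4
finger_force: 0.0
```

```bash
python3 - <<'E'
from h import *
s,im,d=shot('wrist','w1'); print(s['eef_pos'],s['eef_rot'],s['joints'])
P=cloud('wrist',d,s); z=P[...,2]
for lo,hi in ((80,95),(33,43)):
    m=(z>lo)&(z<hi)&(P[...,0]>470)&(P[...,0]<540)&(P[...,1]>60)&(P[...,1]<140); q=P[m]
    if len(q): print(lo,m.sum(),q.min(0),q.max(0),np.median(q,0))
E
```

```text
[463.12787618 104.95368494 204.86365327] [-3.14127044e+00  8.64114201e-04 -1.10022731e-01] [1.45402076e-01 1.32731552e-01 1.72570312e+00 5.52675024e-04
 1.28391270e+00 1.82606469e+00]
80 448 [500.91090738  87.07794747  81.07943938] [518.21948054 104.39804104  89.50205445] [509.85355586  95.85485993  87.49881599]
33 1228 [498.54387517  77.75704429  34.62955294] [539.98720662 111.31394226  42.96666871] [525.5326099   93.49378296  37.50604667]
```

View pics/w1.png

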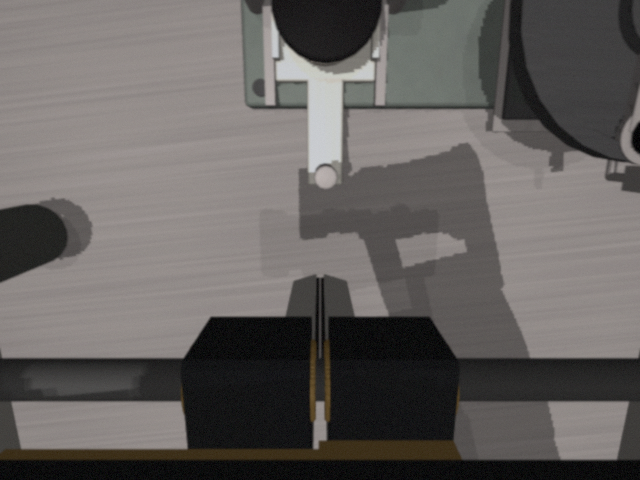

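Wrist view: post at (325,176) with the tongue running straight up to the tub, so the tool is aligned with the press. The post's top measures (510,96,88), which agrees with its known height. Going down, then pushing.

To row units: 143 mm is 0.4767, 130 mm is 0.4333.

Call:
hand_motion:
  moves: "0 0.0133 0.15 0 0 0\n0 0.0133 0.3 0 0 0\n0 0.0133 0.4333 0 0 0\n0 0.0133 0.4767 0 0 0\n0 0.0133 0.4767 0 0 0"

```text
clock: 2.15
eef_pos: [461.4, 96.5, 61.7]
eef_rot: [3.141, 0.003, -0.115]
wrist_force: [-0.4, -0.1, 0.2]
finger_gap: 0.4
finger_force: 0.0
```

Call:
hand_motion:
  moves: "0.0333 0 0 0 0 0\n0.0667 0 0 0 0 0\n0.0933 0 0 0 0 0\n0.12 0 0 0 0 0\n0.1467 0 0 0 0 0"

```text
clock: 2.65
eef_pos: [506.5, 92.3, 62.8]
eef_rot: [-3.142, 0.0, -0.114]
wrist_force: [-3.8, 1.5, 3.2]
finger_gap: 0.4
finger_force: 1.8
```

Call:
hand_motion:
  moves: "0.0233 0 0 0 0 0\n0.0467 0 0 0 0 0\n0.07 0 0 0 0 0\n0.0933 0 0 0 0 0\n0.1067 0 0 0 0 0"

```text
clock: 3.15
eef_pos: [538.2, 88.6, 62.4]
eef_rot: [-3.142, -0.0, -0.114]
wrist_force: [-3.1, 1.0, 3.5]
finger_gap: 0.4
finger_force: 1.6
```

To row units: 8 mm is 0.0267, 6 mm is 0.02.

Call:
hand_motion:
  moves: "0.0067 0 0 0 0 0\n0.0133 0 0 0 0 0\n0.02 0 0 0 0 0\n0.0267 0 0 0 0 0\n0.0267 0 0 0 0 0"

```text
clock: 3.65
eef_pos: [545.8, 87.7, 62.4]
eef_rot: [-3.142, -0.0, -0.114]
wrist_force: [-0.1, 0.6, -0.7]
finger_gap: 0.8
finger_force: 0.4
```

Call:
hand_motion:
  moves: "0.0033 0 0 0 0 0\n0.0067 0 0 0 0 0\n0.01 0 0 0 0 0\n0.01 0 0 0 0 0"

```text
clock: 4.05
eef_pos: [548.7, 87.4, 62.4]
eef_rot: [-3.142, -0.0, -0.114]
wrist_force: [-1.8, 1.6, 0.3]
finger_gap: 0.5
finger_force: 1.0
```

To row units: 2 mm is 0.0067, 1 mm is 0.0033.

Call:
hand_motion:
  moves: "0.0033 0 0 0 0 0\n0.0067 0 0 0 0 0\n0.0067 0 0 0 0 0"

```text
clock: 4.35
eef_pos: [550.7, 87.1, 62.4]
eef_rot: [-3.142, -0.0, -0.114]
wrist_force: [-1.4, 1.9, -0.3]
finger_gap: 0.3
finger_force: 1.0
```

Call:
hand_motion:
  moves: "0.0033 0 0 0 0 0\n0.0067 0 0 0 0 0\n0.0067 0 0 0 0 0"

```text
clock: 4.65
eef_pos: [552.0, 87.0, 62.4]
eef_rot: [3.141, 0.002, -0.114]
wrist_force: [-6.7, 2.5, 2.2]
finger_gap: 0.7
finger_force: 3.9
```

To row units: 1.5 mm is 0.005, 1 mm is 0.0033.

Call:
hand_motion:
  moves: "0.0033 0 0 0 0 0\n0.005 0 0 0 0 0\n0.005 0 0 0 0 0"

```text
clock: 4.95
eef_pos: [552.2, 87.0, 62.4]
eef_rot: [3.141, 0.005, -0.114]
wrist_force: [-18.9, 2.6, 9.3]
finger_gap: 0.4
finger_force: 9.4
```

The stop is reached: 19 N with only 0.2 mm of travel. Backing off, lifting and moving over towards the wheel.

To row units: -145 mm is -0.4833, -95 mm is -0.3167.

Call:
hand_motion:
  moves: "-0.0833 0 0 0 0 0\n-0.1667 0 0 0 0 0\n-0.1667 0 -0.15 0 0 0\n-0.1667 0 -0.3167 0 0 0\n-0.1667 0 -0.4833 0 0 0"
  finger_gap: 70

```text
clock: 5.45
eef_pos: [504.3, 92.3, 209.7]
eef_rot: [3.142, -0.001, -0.114]
wrist_force: [0.2, -0.6, 0.6]
finger_gap: 36.8
finger_force: 0.0
```

Call:
hand_motion:
  moves: "0 0.1333 -0.0667 0 0 0\n-0.0167 0.2833 -0.0667 0 0 0\n-0.05 0.4333 -0.0667 0 0 0\n-0.0833 0.5667 -0.0667 0 0 0\n-0.1 0.64 -0.0667 0 0 0"

```text
clock: 5.95
eef_pos: [452.0, -97.4, 228.0]
eef_rot: [3.141, -0.002, -0.116]
wrist_force: [0.0, -0.4, -0.2]
finger_gap: 69.4
finger_force: 0.0
```

Call:
hand_motion:
  moves: "0 0 0 0 0 0\n0 0 0 0 0 0"

```text
clock: 6.15
eef_pos: [453.0, -95.0, 227.8]
eef_rot: [3.141, -0.001, -0.115]
wrist_force: [0.6, 0.2, 0.4]
finger_gap: 70.0
finger_force: 0.0
```

```bash
python3 - <<'E'
from h import *
s,im,d=shot('wrist','w2'); print(s['eef_pos'],s['eef_rot'],s['joints'])
P=cloud('wrist',d,s); z=P[...,2]; np.save('pics/w2P.npy',P)
for n,lo,hi,bx in (('handle',183,193,(480,550,-140,-60)),('hub',141,160,(560,620,-140,-80)),('disc',136,143,(480,690,-210,-10)),('post',80,95,(540,600,60,120))):
    m=(z>lo)&(z<hi)&(P[...,0]>bx[0])&(P[...,0]<bx[1])&(P[...,1]>bx[2])&(P[...,1]<bx[3]); q=P[m]
    if len(q): print(n,m.sum(),q.min(0).round(1),q.max(0).round(1),np.median(q,0).round(1),cv2.minEnclosingCircle(q[:,:2].astype(np.float32)))
E
```

```text
[453.01212258 -94.99195846 227.76552263] [ 3.14139935e+00 -1.10625251e-03 -1.15284426e-01] [-2.85848814e-01  8.48375627e-02  1.72448684e+00 -2.80473668e-06
  1.33114524e+00  1.40023271e+00]
handle 1427 [ 504.9 -110.4  183. ] [528.1 -86.5 189.9] [516.6 -98.4 187.4] ((516.6122436523438, -98.40760803222656), 11.986254692077637)
hub 5965 [ 560. -138.  141.] [609.1 -81.9 152.5] [ 585.1 -109.3  145.6] ((584.7932739257812, -109.57059478759766), 29.787513732910156)
disc 14145 [ 497.9 -197.9  136. ] [617.5 -22.  143. ] [ 558.3 -105.   140.2] ((585.864013671875, -109.65814208984375), 88.3271484375)
post 534 [561.8  79.7  80. ] [579.1  97.7  90. ] [570.2  86.7  87.5] ((570.4077758789062, 88.78768920898438), 9.206345558166504)
```

View pics/w2.png

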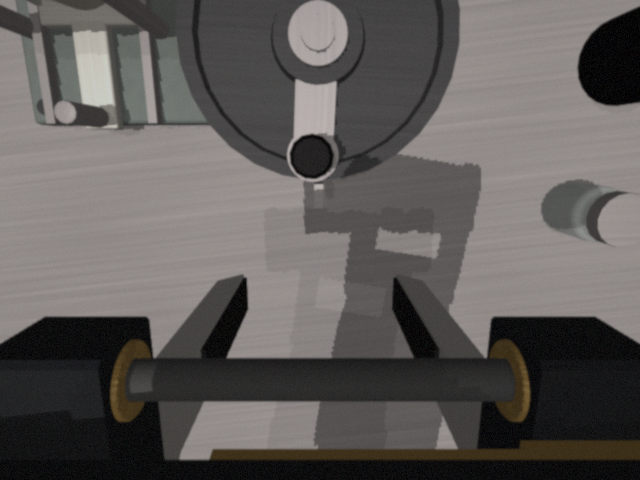

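Wrist view: handle top at (312,157), hub at (318,33), pointer just below the handle at (318,187). The rim fits at radius 88.3 mm, with its centre at (586,-110). The handle is at (516.5,-98.4), 71 mm from the axle, which matches the stated 72, and the wheel stands at about +0.05 rad.

To row units: 78 mm is 0.26, 63.5 mm is 0.2117.

Call:
hand_motion:
  moves: "0.1067 -0.0067 0 0 0 0\n0.2117 -0.0133 0 0 0 0\n0.2117 -0.0133 0.1167 0 0 0\n0.2117 -0.0133 0.2333 0 0 0\n0.2117 -0.0133 0.26 0 0 0"

```text
clock: 6.7
eef_pos: [515.1, -96.6, 146.0]
eef_rot: [-3.141, 0.005, -0.113]
wrist_force: [-0.6, 0.9, -0.1]
finger_gap: 70.0
finger_force: 0.0
```

Call:
hand_motion:
  moves: "0 0 0 0 0 0\n0 0 0 0 0 0\n0 0 0 0 0 0\n0 0 0 0 0 0\n0 0 0 0 0 0"
  finger_gap: 40

```text
clock: 7.2
eef_pos: [516.4, -98.2, 150.2]
eef_rot: [3.141, -0.001, -0.114]
wrist_force: [0.4, -0.5, 0.4]
finger_gap: 40.4
finger_force: 0.0
```

Call:
hand_motion:
  moves: "0 0 0 0 0 0\n0 0 0 0 0 0\n0 0 0 0 0 0\n0 0 0 0 0 0\n0 0 0 0 0 0"
  finger_gap: 20
  clamp_n: 35

```text
clock: 7.7
eef_pos: [516.2, -98.1, 149.5]
eef_rot: [-3.142, -0.0, -0.114]
wrist_force: [-0.2, 1.4, 2.2]
finger_gap: 24.0
finger_force: 35.0
```

```bash
python3 - <<'E'
from h import *
s=manip.read_state(); p=s['eef_pos']; C=np.array([587,-110]); print(p,s['eef_rot'],s['wrist_force'],s['finger_gap'],s['finger_force'])
a0=np.arctan2(p[1]-C[1],p[0]-C[0]); print(np.hypot(*(p[:2]-C)), 'wheel', np.pi-.114-a0)
E
```

```text
[516.22729491 -98.07119033 149.54413245] [-3.14150047e+00 -2.98091757e-05 -1.14131061e-01] [-0.24015775  1.3699367   2.18816184] 24.007248657276158 35.00054226256907
71.77097104936509 wheel 0.05298151319071209
```

```bash
cat > circ.py <<'E'
import sys,numpy as np
from h import manip
# usage: circ t_cmd step [n]: rows from commanded wheel angle; also report force radial/tangential
t,st=float(sys.argv[1]),float(sys.argv[2]); n=int(sys.argv[3]) if len(sys.argv)>3 else 5
s=manip.read_state(); C=np.array([587,-110]); Y=-.1145
c,sn=np.cos(Y),np.sin(Y); W=lambda v:np.array([c*v[0]+sn*v[1],-sn*v[0]+c*v[1]])
p=W(s['eef_pos'][:2]-C); f=W(s['wrist_force'][:2]); r=np.hypot(*p); er=p/r; a=np.arctan2(p[1],-p[0])%(2*np.pi); et=np.array([np.sin(a),np.cos(a)])
print('t meas %.3f r %.2f  Frad %.1f Ftan %.1f Fz %.1f gap %.1f z %.1f'%(a,r,f@er,f@et,s['wrist_force'][2],s['finger_gap'],s['eef_pos'][2]),'press F',f.round(1), 'yaw %.3f'%s['eef_rot'][2])
print([[round(72*(np.cos(t)-np.cos(t+k*st)),1),round(72*(np.sin(t)-np.sin(t+k*st)),1)] for k in range(1,n+1)])
E
python3 circ.py .053 .12
```

```text
t meas 0.052 r 71.77  Frad 0.5 Ftan 1.3 Fz 2.2 gap 24.0 z 149.5 press F [-0.4  1.3] yaw -0.114
[[np.float64(1.0), np.float64(-8.6)], [np.float64(3.0), np.float64(-17.0)], [np.float64(6.0), np.float64(-25.1)], [np.float64(9.9), np.float64(-32.8)], [np.float64(14.7), np.float64(-39.9)]]
```

To row units: -25.1 mm is -0.0837, -17 mm is -0.0567.

Call:
hand_motion:
  moves: "0.0033 -0.0287 0 0 0 0\n0.01 -0.0567 0 0 0 0\n0.02 -0.0837 0 0 0 0"
  quiet: true

```text
ok
```

```bash
python3 circ.py .413 .12
```

```text
t meas 0.410 r 71.95  Frad 1.1 Ftan -4.9 Fz 3.9 gap 23.9 z 149.5 press F [-3.  -4.1] yaw -0.115
[[np.float64(3.9), np.float64(-7.7)], [np.float64(8.8), np.float64(-14.8)], [np.float64(14.4), np.float64(-21.4)], [np.float64(20.8), np.float64(-27.2)], [np.float64(27.8), np.float64(-32.2)]]
```

To row units: -32.2 mm is -0.1073, 27.8 mm is 0.0927.

Call:
hand_motion:
  moves: "0.013 -0.0257 0 0 0 0\n0.0293 -0.0493 0 0 0 0\n0.048 -0.0713 0 0 0 0\n0.0693 -0.0907 0 0 0 0\n0.0927 -0.1073 0 0 0 0"
  quiet: true

```text
ok
```

```bash
python3 circ.py 1.013 .12
```

```text
t meas 1.014 r 72.30  Frad 0.9 Ftan -4.6 Fz 4.8 gap 24.0 z 149.6 press F [-4.4 -1.6] yaw -0.114
[[np.float64(7.6), np.float64(-4.1)], [np.float64(15.6), np.float64(-7.3)], [np.float64(24.0), np.float64(-9.5)], [np.float64(32.5), np.float64(-10.7)], [np.float64(41.1), np.float64(-10.8)]]
```

To row units: 41.1 mm is 0.137, 32.5 mm is 0.1083.

Call:
hand_motion:
  moves: "0.0253 -0.0137 0 0 0 0\n0.052 -0.0243 0 0 0 0\n0.08 -0.0317 0 0 0 0\n0.1083 -0.0357 0 0 0 0\n0.137 -0.036 0 0 0 0"
  clamp_n: 45
  quiet: true

```text
ok
```

```bash
python3 circ.py 1.613 .12
```

```text
t meas 1.614 r 72.52  Frad 0.7 Ftan -4.7 Fz 5.5 gap 23.9 z 149.6 press F [-4.6  0.9] yaw -0.114
[[np.float64(8.6), np.float64(0.9)], [np.float64(17.0), np.float64(2.8)], [np.float64(25.1), np.float64(5.7)], [np.float64(32.9), np.float64(9.5)], [np.float64(40.1), np.float64(14.3)]]
```

To row units: 25.1 mm is 0.0837, 17 mm is 0.0567.

Call:
hand_motion:
  moves: "0.0287 0.003 0 0 0 0\n0.0567 0.0093 0 0 0 0\n0.0837 0.019 0 0 0 0"
  quiet: true

```text
ok
```

```bash
python3 circ.py 1.973 .1
```

```text
t meas 1.971 r 72.60  Frad 1.0 Ftan -5.5 Fz 5.2 gap 23.5 z 149.6 press F [-4.6  3.1] yaw -0.114
[[np.float64(6.5), np.float64(3.1)], [np.float64(12.6), np.float64(6.9)], [np.float64(18.3), np.float64(11.3)], [np.float64(23.6), np.float64(16.2)], [np.float64(28.3), np.float64(21.6)]]
```

To row units: 18.3 mm is 0.061, 12.6 mm is 0.042.

Call:
hand_motion:
  moves: "0.0217 0.0103 0 0 0 0\n0.042 0.023 0 0 0 0\n0.061 0.0377 0 0 0 0"
  quiet: true

```text
ok
```

```bash
python3 circ.py 2.273 .1
```

```text
t meas 2.260 r 72.13  Frad -7.3 Ftan -16.6 Fz 13.9 gap 23.3 z 149.9 press F [-17.4   4.9] yaw -0.114
[[np.float64(5.3), np.float64(4.9)], [np.float64(10.0), np.float64(10.3)], [np.float64(14.2), np.float64(16.2)], [np.float64(17.7), np.float64(22.4)], [np.float64(20.7), np.float64(29.0)]]
```

To row units: 10.7 mm is 0.0357, 4.9 mm is 0.0163.

Call:
hand_motion:
  moves: "0.0163 0.0177 0 0 0 0\n0.0323 0.0357 0 0 0 0"
  quiet: true

```text
ok
```

```bash
python3 circ.py 2.473 .1
```

```text
t meas 2.452 r 72.05  Frad -4.1 Ftan -15.5 Fz 10.7 gap 24.1 z 150.0 press F [-13.    9.3] yaw -0.113
[[np.float64(4.2), np.float64(5.9)], [np.float64(7.7), np.float64(12.1)], [np.float64(10.7), np.float64(18.7)], [np.float64(12.9), np.float64(25.5)], [np.float64(14.5), np.float64(32.6)]]
```

To row units: 18.8 mm is 0.0627, 12.2 mm is 0.0407.

Call:
hand_motion:
  moves: "0.0133 0.02 0 0 0 0\n0.025 0.0407 0 0 0 0\n0.0347 0.0627 0 0 0 0"
  quiet: true

```text
ok
```

```bash
python3 circ.py 2.773 .1
```

```text
t meas 2.754 r 71.97  Frad -1.4 Ftan -12.7 Fz 7.4 gap 23.6 z 150.0 press F [-6.1 11.2] yaw -0.113
[[np.float64(2.3), np.float64(6.8)], [np.float64(3.8), np.float64(13.9)], [np.float64(4.7), np.float64(21.0)], [np.float64(4.8), np.float64(28.2)], [np.float64(4.2), np.float64(35.4)]]
```

To row units: 21 mm is 0.07, 13.9 mm is 0.0463.

Call:
hand_motion:
  moves: "0.0077 0.0227 0 0 0 0\n0.0127 0.0463 0 0 0 0\n0.0157 0.07 0 0 0 0"
  quiet: true

```text
ok
```

```bash
python3 circ.py 3.073 .1
```

```text
t meas 3.063 r 72.01  Frad -0.2 Ftan -7.4 Fz 3.9 gap 24.1 z 149.9 press F [-0.8  7.4] yaw -0.113
[[np.float64(0.1), np.float64(7.2)], [np.float64(-0.5), np.float64(14.4)], [np.float64(-1.7), np.float64(21.4)], [np.float64(-3.7), np.float64(28.4)], [np.float64(-6.4), np.float64(35.0)]]
```

To row units: 28.4 mm is 0.0947, 21.4 mm is 0.0713.

Call:
hand_motion:
  moves: "0.0003 0.024 0 0 0 0\n-0.0017 0.048 0 0 0 0\n-0.0057 0.0713 0 0 0 0\n-0.0123 0.0947 0 0 0 0"
  quiet: true

```text
ok
```

```bash
python3 circ.py 3.473 .12
```

```text
t meas 3.489 r 72.09  Frad 0.6 Ftan -0.5 Fz 3.3 gap 23.9 z 149.6 press F [0.7 0.2] yaw -0.114
[[np.float64(-3.3), np.float64(8.0)], [np.float64(-7.5), np.float64(15.5)], [np.float64(-12.6), np.float64(22.5)], [np.float64(-18.5), np.float64(28.8)], [np.float64(-25.1), np.float64(34.4)]]
```

To row units: 28.8 mm is 0.096, 22.5 mm is 0.075.

Call:
hand_motion:
  moves: "-0.011 0.0267 0 0 0 0\n-0.025 0.0517 0 0 0 0\n-0.042 0.075 0 0 0 0\n-0.0617 0.096 0 0 0 0"
  quiet: true

```text
ok
```

```bash
python3 circ.py 3.953 .12
```

```text
t meas 3.972 r 72.01  Frad -7.1 Ftan -3.6 Fz 5.8 gap 24.2 z 149.5 press F [-2.2  7.7] yaw -0.114
[[np.float64(-6.6), np.float64(5.6)], [np.float64(-13.8), np.float64(10.3)], [np.float64(-21.6), np.float64(14.1)], [np.float64(-29.7), np.float64(17.0)], [np.float64(-38.1), np.float64(18.9)]]
```

To row units: -21.4 mm is -0.0713, -13.6 mm is -0.0453.

Call:
hand_motion:
  moves: "-0.0213 0.017 0 0 0 0\n-0.0453 0.032 0 0 0 0\n-0.0713 0.0447 0 0 0 0"
  quiet: true

```text
ok
```

```bash
python3 circ.py 4.313 .12
```

```text
t meas 4.324 r 71.82  Frad -5.6 Ftan -3.5 Fz 4.7 gap 24.0 z 149.5 press F [1.1 6.5] yaw -0.114
[[np.float64(-8.1), np.float64(2.9)], [np.float64(-16.6), np.float64(4.8)], [np.float64(-25.2), np.float64(5.6)], [np.float64(-33.8), np.float64(5.4)], [np.float64(-42.3), np.float64(4.2)]]
```

To row units: -33.8 mm is -0.1127, -25.2 mm is -0.084.

Call:
hand_motion:
  moves: "-0.027 0.0087 0 0 0 0\n-0.0553 0.0143 0 0 0 0\n-0.084 0.017 0 0 0 0\n-0.1127 0.0163 0 0 0 0"
  quiet: true

```text
ok
```

```bash
python3 circ.py 4.793 .12
```

```text
t meas 4.804 r 71.62  Frad -5.1 Ftan -3.4 Fz 5.3 gap 23.9 z 149.5 press F [3.8 4.8] yaw -0.114
[[np.float64(-8.5), np.float64(-1.2)], [np.float64(-16.9), np.float64(-3.4)], [np.float64(-24.9), np.float64(-6.6)], [np.float64(-32.5), np.float64(-10.8)], [np.float64(-39.5), np.float64(-15.8)]]
```

To row units: -32.4 mm is -0.108, -24.8 mm is -0.0827.

Call:
hand_motion:
  moves: "-0.028 -0.0047 0 0 0 0\n-0.056 -0.0123 0 0 0 0\n-0.0827 -0.023 0 0 0 0\n-0.108 -0.037 0 0 0 0"
  quiet: true

```text
ok
```

```bash
python3 circ.py 5.273 .12
```

```text
t meas 5.288 r 71.55  Frad -3.1 Ftan -2.7 Fz 2.9 gap 24.0 z 149.5 press F [4.  1.1] yaw -0.114
[[np.float64(-7.0), np.float64(-5.0)], [np.float64(-13.4), np.float64(-10.8)], [np.float64(-19.0), np.float64(-17.4)], [np.float64(-23.8), np.float64(-24.6)], [np.float64(-27.7), np.float64(-32.3)]]
```

Call:
hand_motion:
  moves: "-0.0233 -0.0167 0 0 0 0\n-0.0447 -0.036 0 0 0 0\n-0.0633 -0.058 0 0 0 0\n-0.0793 -0.082 0 0 0 0\n-0.0923 -0.1077 0 0 0 0"
  quiet: true

```text
ok
```

```bash
python3 circ.py 5.873 .1 4
```

```text
t meas 5.893 r 71.78  Frad -4.4 Ftan -4.1 Fz 3.1 gap 23.8 z 149.5 press F [ 5.7 -2.1] yaw -0.114
[[np.float64(-2.5), np.float64(-6.7)], [np.float64(-4.4), np.float64(-13.7)], [np.float64(-5.5), np.float64(-20.8)], [np.float64(-6.0), np.float64(-28.0)]]
```

To row units: -27.4 mm is -0.0913, -20.6 mm is -0.0687.

Call:
hand_motion:
  moves: "-0.008 -0.0223 0 0 0 0\n-0.0143 -0.0457 0 0 0 0\n-0.018 -0.0687 0 0 0 0\n-0.0193 -0.0913 0 0 0 0\n-0.0193 -0.0913 0 0 0 0"
  quiet: true

```text
ok
```

```bash
python3 circ.py 6.267 .1 1
```

```text
t meas 0.010 r 71.91  Frad -3.6 Ftan 2.6 Fz 4.4 gap 23.8 z 149.5 press F [3.6 2.6] yaw -0.113
[[np.float64(0.2), np.float64(-7.2)]]
```

Call:
hand_motion:
  moves: "0 0 0 0 0 0\n0 0 0 0 0 0\n0 0 0 0 0 0\n0 0 0 0 0 0"
  finger_gap: 60

```text
clock: 13.7
eef_pos: [515.2, -102.3, 149.1]
eef_rot: [-3.141, 0.001, -0.114]
wrist_force: [0.3, -0.0, 0.8]
finger_gap: 52.3
finger_force: 0.0
```

Call:
hand_motion:
  moves: "0 0 -0.1 0 0 0\n0 0 -0.2333 0 0 0\n-0.1 0 -0.2667 0 0 0\n-0.21 0 -0.2667 0 0 0\n-0.21 0 -0.2667 0 0 0"

```text
clock: 14.2
eef_pos: [450.7, -94.7, 229.9]
eef_rot: [3.141, -0.0, -0.115]
wrist_force: [-0.1, 0.1, 0.1]
finger_gap: 59.9
finger_force: 0.0
```

Call:
hand_motion:
  moves: "0 0 0 0 0 0\n0 0 0 0 0 0"

```text
clock: 14.4
eef_pos: [453.4, -95.1, 229.3]
eef_rot: [-3.142, 0.0, -0.114]
wrist_force: [0.4, -0.6, 0.4]
finger_gap: 60.0
finger_force: 0.0
```

```bash
python3 - <<'E'
from h import *
s,im,d=shot('wrist','w3'); P=cloud('wrist',d,s); z=P[...,2]
for n,lo,hi,bx in (('handle',183,193,(480,550,-140,-60)),('disc',136,143,(480,690,-210,-10)),('post',80,95,(540,600,60,120))):
    m=(z>lo)&(z<hi)&(P[...,0]>bx[0])&(P[...,0]<bx[1])&(P[...,1]>bx[2])&(P[...,1]<bx[3]); q=P[m]
    if len(q): print(n,m.sum(),q.min(0).round(1),q.max(0).round(1),cv2.minEnclosingCircle(q[:,:2].astype(np.float32)))
print(s['clock'])
E
```

```text
handle 1407 [ 504.4 -113.4  183. ] [527.7 -89.8 189.7] ((516.1420288085938, -101.62672424316406), 11.982474327087402)
disc 14146 [ 497.8 -197.9  136. ] [618.3 -22.4 143. ] ((586.0648193359375, -109.78291320800781), 88.58521270751953)
post 530 [561.8  79.4  80.1] [579.4  97.3  90. ] ((570.8963012695312, 88.1578369140625), 9.28970718383789)
14.4
```

View pics/w3.png

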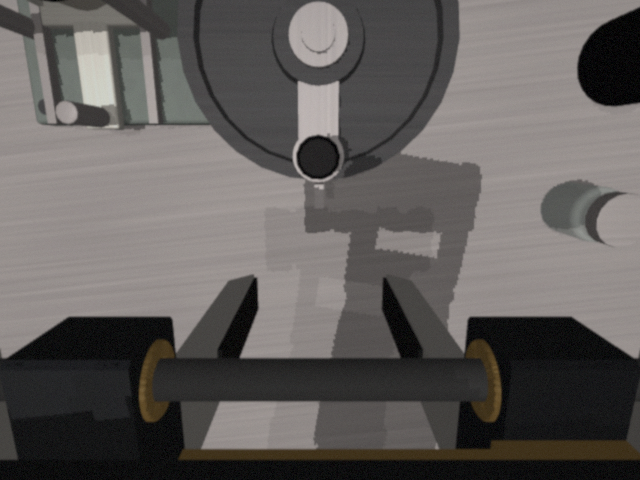

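The handle, at (318,157), is now in line with the hub (318,33) and the pointer (319,190). The wheel is on its mark, the column and carriage have not moved, and the gripper is clear.

```bash
python3 -c "from cell import manip; print(manip.sign_off())"
```

```text
the job is handed in; nothing more can be done
None
```

I handed the job in at about 14.4 s. The carriage is home against its stop, and the wheel went one clockwise turn and rests on its mark. The column didn't visibly move, and I left the bystanders alone. I didn't look at the lid directly, but the force rose and fell through the pressing stretch as expected; sign-off returned no verdict.

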